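# Refit the sprung texture roller in its bench stand

### The arm

A 6-joint arm with a two-finger parallel gripper is mounted at the origin on a cart in front of the work surface, level with it; the furniture and walls round the work are solid. World frame = base frame: x ahead of the robot, y to its left, z up, the work surface at z = 0. Lengths are in m, angles in rad, forces in N, time in s.
With the tool pointing down it reaches from about 0.225 to 0.875 m from the base axis. Payload 3.4 kg.
Tool frame: the origin (TCP) lies between the finger pads; the fingertips stand 17 mm ahead of it and the grasp point (between the pads) lies 2 mm behind it; y points along the fingers, z is the direction in which the jaws open and shut, and the axes are right-handed (so a half turn about y gives the same grasp; the last joint's range is limited). The gripper opens to 85 mm and grips with 20 to 120 N. Pads are 22 mm wide; open, the fingers measure 114 mm over their backs; the gripper's body (76 mm by 85 mm) begins 54 mm behind the grasp point. The pads swing forward as they close: fully open they stand 13 mm farther back than shut.
Start: joints at [1.123, 0.276, 1.505, -0, 1.361, -0.121], TCP at [0.185, 0.545, 0.248] pointing down, gripper open.
Joint ranges: [-2.89, 2.89], [-0.75, 2.08], [0.22, 2.7], [-1.18, 4.32], [0.11, 2.71], [-2.7, 2.7]. Speed limits (rad/s): [2.57, 2.57, 3.14, 3.14, 3.14, 3.14].

### API

Orientations are given as a unit quaternion [w, x, y, z].
In Python, from rig import manip, get_image, camera_model, sign_off, spot_in, silhouettes, spot_point gives the robot as it stands.
- The arm moves only by the tool jog_arm, never from a script. Its argument "targets" is a list of rows, each a list of 3 entries, a list of its own where there are three numbers: the finger opening in m, from 0 to 0.0854, then the shift along the world's x, y, z in m, then the turn about the world's z in rad. In form: [[claw, [x, y, z], spin], ...]. A call has 1 to 10 rows; each row shifts and turns the commanded pose from where the row before left it; what a row does not reach is not made up. A row lasts 1/8 s, in which the tool goes at most 62.5 mm and 10.7 degrees, less where a joint would pass 70% of its speed; a pose out of reach is approached as far as the arm can. A call with a gripper value outside its range is refused whole. The fingers move at their own pace and stop on an object; "force" is the grip in N (left out, the last holds). Time passes only in rows, so rows that do not move let the fingers close. It gives the time, the measured TCP pose, the force and the opening at its end, in the units of the state.
- manip.get_state(): the state, without advancing time (a new reading comes with each control period).
- get_image(name): name is "scene" or "top" or "wrist"; returns (picture, depth): 420x560x3 uint8, red, green, blue; 420x560 float32, m along the optical axis (not along the pixel's ray), 0 where there is no reading.
- camera_model(name): a dict with "mtx" (3x3 intrinsics, pixels), "world_from_camera" (4x4, takes a point from camera to world coordinates). Camera axes: x right, y up, looking along -z (the intrinsics and any distortion apply to the point x, -y, -z); pixel columns grow to the right and rows downward; lengths in m; the calibration is good to about 2 mm. The wrist camera is an equidistant fisheye: a pixel r from the principal point sees the ray r / f radians off the axis. A picture is of the moment at which its call begins: read the wrist's pose just before it. camera_model takes no time and is no camera call; for the wrist camera it gives the pose at the moment of the call.
- sign_off(): hands the job in, once; it reports no verdict.
Trained networks look in the newest picture that a camera, given by its name, has taken for a name from the list of things; names that differ only in an ending like _2 or _b are one class to them, and where a whole thing is asked for, a point or a joint stands for the part that bears it (a point fixed in the world has none). Each returns a list of dicts, best first, with "score" (0 to 1); they miss things now and then, are a little off and sometimes report something else, mostly with a low value. They report only what shows in the picture. A call takes as long as a camera call.
- spot_in(name, camera): "position" ([column, row] in pixels, amid what is visible of it).
- silhouettes(name, camera): "mask" (420x560 bool, what is visible of it) and "position" ([column, row] in pixels, amid what is visible of it).
- spot_point(name, camera): "position" ([column, row] in pixels: a listed point, or the origin of a listed thing).
The state is a dict: "clock": time; "qpos": joint angles; "qd": joint speeds; "effort": joint torques, N m; "position": TCP position; "ee_rot": TCP orientation; "contact_force": force on the tool from outside, world axes, zero at the start; "moment": the same for the moment, N m; "width": finger opening in m.
Only numpy, scipy, OpenCV 4.12 (cv2) and the standard library are available. Lean on these libraries where they do the work, as an engineer would, in place of code of your own. Each camera call takes 0.05 s, during which the arm holds its last target.

### The job

Pick the clay texture roller up from its wooden rest and fit it back in the blue bench stand: push its sprung brass pin against the taller cheek until the roller is short enough to go between the cheeks, bring it down, and let it spring out so that each end pin sits in the round recess of its cheek. Be gentle with the stand, leave the cup, the glaze tile and the jars where they are, and let go of the roller.

Things in the scene. Friction and masses are not known exactly. Their poses are not given: they have to be found in the camera images.
- roller: Clay texture roller: pale wooden barrel 36 mm across, 70 mm long, dark bands, 0.2 kg, a pin 10 mm across at each end. Origin at the barrel's centre; y is its axis. Sprung brass pin with a round tip at +y, ending at y = +66 mm when out. At the start it lies level in its rest, axis 40 mm above the table, the middle 50 mm of the barrel free to be gripped from above.
- steel_tip (a point): Tip of the roller's fixed dark steel pin (flat end, tapered to 7.6 mm over the last 2 mm), at y = -58 mm of the roller. The roller is thus 124 mm long over both tips with the brass pin out.
- plunger (a joint): How far the brass pin is pressed into the roller, 0 (all out) to 0.017 m (hard stop). Its spring takes 2 N to start and 0.5 N more for each mm (about 9 N at 14 mm), and is damped: pressed fast, it takes 4 N more for each 0.1 m/s.
- rest: Pale wooden rest, fixed, 60 x 78 mm base with two V blocks near its +y and -y ends, 35 mm high; the roller lies along its y axis. Origin on the table under its centre.
- stand: Bench stand, fixed: wooden base 100 (x) x 180 (y) x 12 mm, origin on the table under its centre; two aluminium posts 87 mm high at y = +-74 mm. On the posts is clamped a blue U-shaped yoke: two upright cheeks, 40 mm wide and 10 mm thick, that face each other 112 mm apart, each with a round blind recess, 14 mm across, 5 mm deep, dark inside, in its inner face at x = 0.
- middle (a point): Point on the stand, 75 mm above the table, midway between the cheeks. The two recesses are level with each other, but the yoke is clamped at another height each time: recess centres 64 to 86 mm above the table, not measured, to be felt or seen. It does not move during the work. The yoke's cross strip lies 35 to 40 mm below the recess centres.
- tall_cheek (a point): Point in the inner face of the taller cheek (stand y = +56 mm), 75 mm above the table: nominal, not the real recess height. This cheek takes the brass pin. Its top is 46 mm above the recess centre; two ribs, 5 mm proud, make an upright channel 14 mm wide, flared in its upper half, down to the recess. Pushes over 25 N on the stand are rough.
- low_cheek (a point): Point in the inner face of the lower cheek (stand y = -56 mm), 75 mm above the table: nominal, not the real recess height. It takes the steel pin; its top is 12 mm above the recess centre. The seated roller lies along the stand's y with its origin at y = -3 mm, up to 2 mm below the recess centres, the brass pin pressed in by 2 mm.
- bisque_cup: Bystander: small unglazed clay cup, 65 mm wide and 59 mm high. Origin under its centre.
- test_tile: Bystander: upright L-shaped glaze test tile, green at the top, 34 x 44 mm, 61 mm high. Origin under its centre.
- jar: Bystander: small glaze jar with a pale lid, 55 mm wide and 82 mm high. Origin under its centre.
- slip_jar: Bystander: white open jar, 90 mm wide and 98 mm high. Origin under its centre.

How it is judged:
By the outcome, as a careful person would: the job done as asked, in the order asked, and still so for the second after the job is handed in, with the robot touching nothing.
It also fails if it takes over 61 s, if anything falls off the work surface, if the arm or the gripper's body presses on something with over 40 N, if the wrist force passes 120 N, or if a joint passes its speed limit or range.

## Working session

There is one attempt and no reset: what is moved stays moved. The work goes in short steps, Python scripts to look and compute and a tool call to move; the robot and the scene stay as the last step left them, time stands still between calls to the robot, and variables do not carry over. Pictures are saved under pics/ and viewed, and the job is handed in when it is done.

Besides the shell and the picture viewer there is one more tool, called after "Emit:" as a command line: name --argument value ..., lists and objects as JSON in quotes. jog_arm: Moves the arm, as the interface text tells. Its arguments: {"type":"object","properties":{"targets":{"type":"array","items":{"type":"array"}},"force":{"type":"number"}},"required":["targets"]}

```bash
mkdir -p pics; ls
cat > h.py <<'E'
import numpy as np, cv2
from rig import manip, get_image, camera_model, sign_off, spot_in, silhouettes, spot_point
def save(p,n): cv2.imwrite('pics/'+n+'.png',cv2.cvtColor(p,cv2.COLOR_RGB2BGR))
def pt(cam,uv,depth,m=None):
    m=m or camera_model(cam); K=np.array(m['mtx']); T=np.array(m['world_from_camera'])
    u,v=uv
    x=(u-K[0,2])/K[0,0]; y=(v-K[1,2])/K[1,1]
    if cam=='wrist':
        r=np.hypot(x,y); s=np.tan(r)/r if r>1e-6 else 1; x*=s;y*=s
    p=np.array([x*depth,-y*depth,-depth,1])
    return (T@p)[:3]
def st():
    s=manip.get_state(); print({k:np.round(s[k],4).tolist() for k in ('clock','qpos','position','ee_rot','contact_force','moment','width')})
    return s
E
python3 - <<'E'
from h import *
st()
for c in ('scene','top','wrist'):
    m=camera_model(c); print(c,{k:(np.round(v,3).tolist() if not isinstance(v,str) else v) for k,v in m.items()})
    p,d=get_image(c); save(p,c+'0'); np.save(c+'0.npy',d)
    for n in ('roller','stand','rest','steel_tip','middle','tall_cheek','low_cheek'):
        print(c,n,[(np.round(q['position'],1).tolist(),round(q['score'],2)) for q in spot_point(n,c)[:2]])
st()
E
```

```text
pics
{'clock': 0.0, 'qpos': [1.123, 0.2766, 1.5062, -0.0, 1.3607, -0.121], 'position': [0.1844, 0.5441, 0.2474], 'ee_rot': [-0.6971, 0.6983, -0.1152, 0.1149], 'contact_force': [-0.1971, -0.0149, 0.7568], 'moment': [0.0441, -0.028, 0.0497], 'width': 0.0852}
scene {'mtx': [[512.803, 0.0, 270.864], [0.0, 512.803, 211.439], [0.0, 0.0, 1.0]], 'world_from_camera': [[0.729, 0.391, -0.563, 0.096], [-0.685, 0.414, -0.599, -0.672], [-0.001, 0.822, 0.57, 0.595], [0.0, 0.0, 0.0, 1.0]]}
scene roller [([241.0, 320.3], 0.81)]
scene stand [([272.5, 241.1], 0.78)]
scene rest [([239.3, 341.4], 0.89)]
scene steel_tip [([267.7, 338.2], 0.68)]
scene middle [([297.3, 223.5], 0.72)]
scene tall_cheek [([248.9, 196.8], 0.82)]
scene low_cheek [([298.5, 223.5], 0.97)]
top {'mtx': [[454.207, 0.0, 285.374], [0.0, 454.207, 217.649], [0.0, 0.0, 1.0]], 'world_from_camera': [[0.057, 0.975, -0.213, 0.409], [-0.998, 0.055, -0.016, -0.155], [-0.004, 0.213, 0.977, 0.92], [0.0, 0.0, 0.0, 1.0]]}
top roller [([340.0, 311.3], 0.83)]
top stand [([278.3, 214.9], 0.89)]
top rest [([340.6, 315.1], 0.57)]
top steel_tip [([373.2, 314.6], 0.77)]
top middle [([276.2, 206.5], 0.85)]
top tall_cheek [([308.5, 205.2], 0.64), ([246.1, 208.1], 0.57)]
top low_cheek [([305.6, 202.4], 0.94), ([366.8, 315.6], 0.24)]
wrist {'mtx': [[325.192, 0.0, 286.901], [0.0, 325.192, 211.275], [0.0, 0.0, 1.0]], 'world_from_camera': [[0.321, -0.895, -0.31, 0.103], [0.947, 0.303, 0.105, 0.572], [-0.0, -0.328, 0.945, 0.374], [0.0, 0.0, 0.0, 1.0]]}
wrist roller [([8.2, 386.6], 0.55)]
wrist stand []
wrist rest [([15.2, 377.0], 0.8)]
wrist steel_tip []
wrist middle []
wrist tall_cheek []
wrist low_cheek []
{'clock': 1.2, 'qpos': [1.123, 0.2759, 1.5049, 0.0, 1.3607, -0.121], 'position': [0.1846, 0.5446, 0.2483], 'ee_rot': [0.6977, -0.6977, 0.115, -0.115], 'contact_force': [-0.5918, -0.0884, 0.1937], 'moment': [0.0214, 0.0198, -0.0149], 'width': 0.0856}
```

View pics/scene0.png

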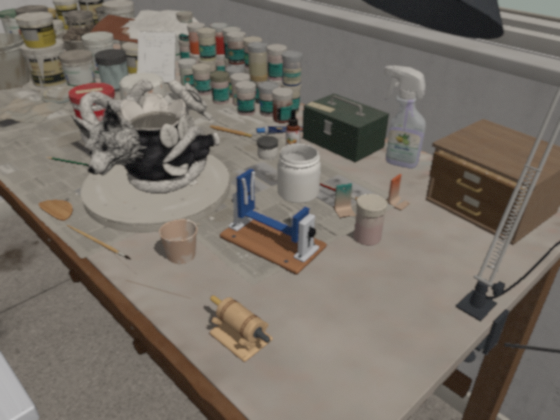

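View pics/top0.png

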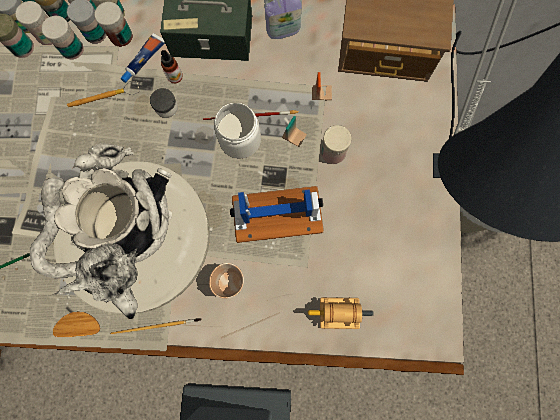

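View pics/wrist0.png

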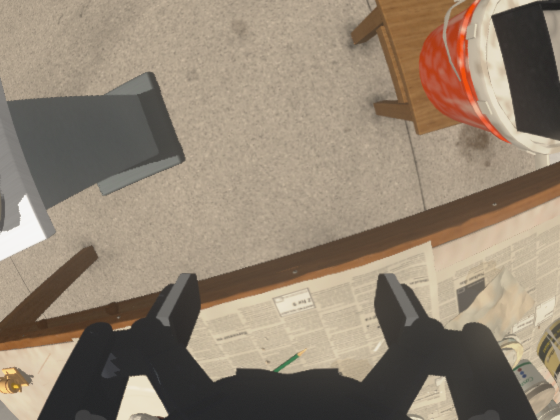

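The roller (top view 340,312) has its brass pin to the left (+y). The stand is at (278,214), with the tall cheek on the left (246,208) and the low cheek on the right (314,200). The cup is at (226,281), between the arm and the stand.

Run:
```python
from h import *
top=cv2.imread('pics/top0.png'); sc=cv2.imread('pics/scene0.png')
a=cv2.resize(top[170:340,220:390],None,fx=3.5,fy=3.5,interpolation=cv2.INTER_CUBIC); cv2.imwrite('pics/topz.png',a)
b=cv2.resize(sc[160:360,190:340],None,fx=3,fy=3,interpolation=cv2.INTER_CUBIC); cv2.imwrite('pics/scz.png',b)
d=np.load('top0.npy'); ds=np.load('scene0.npy')
def ray(cam,uv,z):
    a=pt(cam,uv,0.3);b=pt(cam,uv,1.0); t=(z-a[2])/(b[2]-a[2]); return a+t*(b-a)
for n,uv,z in [('rollerorigin',(340,311.3),.04),('steel',(373.2,314.6),.04),('stand',(278.3,214.9),0),('middle',(276.2,206.5),.075)]: print(n,'top',ray('top',uv,z).round(4))
for n,uv,z in [('rollerorigin',(241,320.3),.04),('steel',(267.7,338.2),.04),('stand',(272.5,241.1),0),('tall',(248.9,196.8),.075),('low',(298.5,223.5),.075)]: print(n,'scene',ray('scene',uv,z).round(4))
# clouds
def cloud(cam,d,u0,u1,v0,v1):
    m=camera_model(cam);K=m['mtx'];T=np.array(m['world_from_camera'])
    v,u=np.mgrid[v0:v1,u0:u1]; D=d[v0:v1,u0:u1]
    X=np.stack([(u-K[0][2])/K[0][0]*D,-(v-K[1][2])/K[1][1]*D,-D,np.ones_like(D)],-1)
    return (X@T.T)[...,:3],D
P,D=cloud('top',d,295,380,290,335); ok=(D>0)
q=P[ok]; print('table z',np.median(q[:,2][q[:,2]<.012]))
hi=q[q[:,2]>0.03]; print('roller hi',len(hi),hi.min(0).round(4),hi.max(0).round(4))
c=hi[:,:2].mean(0); w,V=np.linalg.eigh(np.cov((hi[:,:2]-c).T)); print(c.round(4),V[:,1].round(4))
P,D=cloud('top',d,225,335,175,250); q=P[D>0]
for lo,h_ in [(0.005,0.02),(0.03,.06),(.06,.08),(.08,.1),(.1,.12),(.12,.14)]:
    s=q[(q[:,2]>lo)&(q[:,2]<h_)]; print(lo,h_,len(s), s.min(0).round(3) if len(s) else '',s.max(0).round(3) if len(s) else '')
b=q[(q[:,2]>.006)&(q[:,2]<.02)].astype(np.float32); r=cv2.minAreaRect(b[:,:2]); print('base rect',r)
hi=q[q[:,2]>.075].astype(np.float32)
for k,s in (('tall',hi[hi[:,1]>np.median(q[:,1])]),('low',hi[hi[:,1]<np.median(q[:,1])])): print(k,len(s),s.min(0),s.max(0),cv2.minAreaRect(s[:,:2]))
```

```text
rollerorigin top [ 0.425 -0.254  0.04 ]
steel top [ 0.4225 -0.317   0.04  ]
stand top [ 0.6144 -0.1244  0.    ]
middle top [ 0.6139 -0.1219  0.075 ]
rollerorigin scene [ 0.4218 -0.2608  0.04  ]
steel scene [ 0.4271 -0.3121  0.04  ]
stand scene [ 0.6185 -0.1193  0.    ]
tall scene [ 0.6123 -0.062   0.075 ]
low scene [ 0.6189 -0.184   0.075 ]
table z 0.0013875861940331191
roller hi 966 [ 0.396  -0.3159  0.0313] [ 0.4503 -0.1932  0.0614]
[ 0.4231 -0.2555] [-0.0426  0.9991]
0.005 0.02 3266 [ 0.54  -0.236  0.005] [ 0.703 -0.007  0.02 ]
0.03 0.06 628 [ 0.584 -0.202  0.03 ] [ 0.636 -0.047  0.06 ]
0.06 0.08 164 [ 0.584 -0.21   0.06 ] [ 0.641 -0.034  0.08 ]
0.08 0.1 382 [ 0.584 -0.201  0.08 ] [ 0.646 -0.042  0.1  ]
0.1 0.12 37 [ 0.584 -0.185  0.1  ] [ 0.645 -0.06   0.12 ]
0.12 0.14 154 [ 0.584 -0.074  0.12 ] [ 0.624 -0.054  0.133]Traceback (most recent call last):
  File "<stdin>", line 23, in <module>
cv2.error: OpenCV(4.12.0) /io/opencv/modules/imgproc/src/convhull.cpp:143: error: (-215:Assertion failed) total >= 0 && (depth == CV_32F || depth == CV_32S) in function 'convexHull'
```

```bash
ls -la pics
```

```text
total 1788
drwxr-xr-x 2 agent agent   4096 Dec  7 15:55 .
drwxr-xr-x 3 agent agent   4096 Dec  7 15:55 ..
-rw-r--r-- 1 agent agent 327324 Dec  7 15:55 scene0.png
-rw-r--r-- 1 agent agent 235534 Dec  7 15:55 scz.png
-rw-r--r-- 1 agent agent 465859 Dec  7 15:55 top0.png
-rw-r--r-- 1 agent agent 432433 Dec  7 15:55 topz.png
-rw-r--r-- 1 agent agent 353352 Dec  7 15:55 wrist0.png
```

View pics/topz.png

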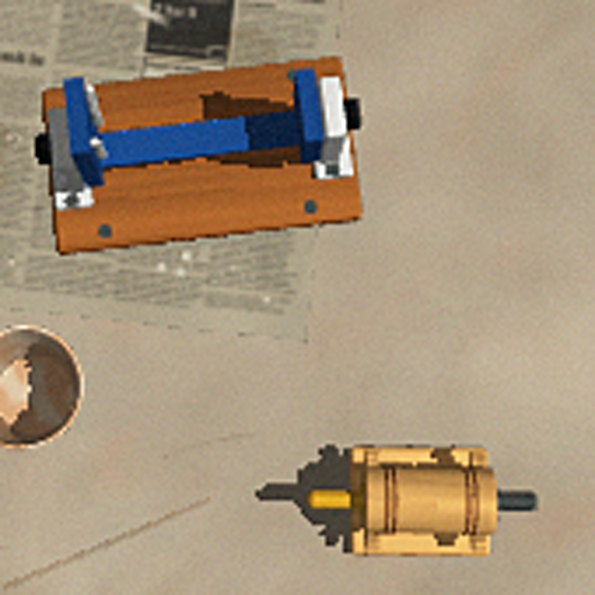

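View pics/scz.png

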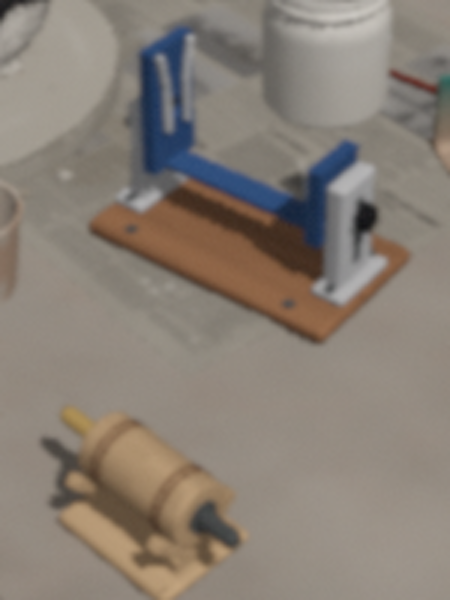

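Both frames are near the world axes with small yaw. Now fit the yaw and heights from depth.

```bash
cat >> h.py <<'E'
def cloud(cam,d,u0,u1,v0,v1):
    m=camera_model(cam);K=m['mtx'];T=np.array(m['world_from_camera'])
    v,u=np.mgrid[v0:v1,u0:u1]; D=d[v0:v1,u0:u1]
    X=np.stack([(u-K[0][2])/K[0][0]*D,-(v-K[1][2])/K[1][1]*D,-D,np.ones_like(D)],-1)
    return (X@T.T)[...,:3],D
E
python3 - <<'E'
from h import *
for cam,box,rbox in (('top',(225,335,175,250),(295,380,290,335)),('scene',(215,330,165,270),(200,275,285,360))):
    d=np.load(cam+'0.npy'); img=cv2.imread('pics/%s0.png'%cam)
    P,D=cloud(cam,d,*box); C=img[box[2]:box[3],box[0]:box[1]].astype(int)
    B,G,R=C[...,0],C[...,1],C[...,2]
    blue=(B>R+40)&(B>G+25)&(D>0)
    q=P[blue].astype(np.float32)
    print(cam,'blue',len(q),'tab',np.percentile(P[D>0][:,2],5))
    wood=(R>B+40)&(D>0)&(P[...,2]>0.004)&(P[...,2]<.022); w=P[wood]
    print('base rect',cv2.minAreaRect(w[:,:2].astype(np.float32)),'z',np.median(w[:,2]))
    t=q[q[:,1]>-.085]; l=q[q[:,1]<-.16]; s=q[(q[:,1]<-.09)&(q[:,1]>-.15)]
    for n,s_ in (('tall',t),('low',l)):
        zt=np.percentile(s_[:,2],97); tp=s_[s_[:,2]>zt-.006]
        print(n,'ztop',zt.round(4),np.median(tp[:,2]).round(4),'rect',cv2.minAreaRect(tp[:,:2].astype(np.float32)))
    print('strip z',np.percentile(s[:,2],[10,50,90]).round(4))
    sv=s[s[:,2]>np.median(s[:,2])-.004]; f=np.polyfit(sv[:,1],sv[:,0],1); print('strip dir slope dx/dy',f, 'x at -.121',np.polyval(f,-.121))
    # roller
    P,D=cloud(cam,d,*rbox); q=P[(D>0)&(P[...,2]>.032)]
    br=q[(q[:,1]>-.29)&(q[:,1]<-.225)]
    print('barrel',br.mean(0).round(4),'ztop',np.percentile(br[:,2],98).round(4),'y ext',q[:,1].min().round(4),q[:,1].max().round(4))
    # fit axis: ridge of known cylinder
    from scipy.optimize import least_squares
    b=q[(q[:,1]>-.285)&(q[:,1]<-.23)&(q[:,2]>.045)]
    g=lambda p: np.hypot((b[:,0]-p[0]-p[1]*(b[:,1]+.2575)),b[:,2]-p[2])-.018
    r=least_squares(g,[.424,0,.04],loss='soft_l1',f_scale=.002); print('cyl x,slope,z',r.x.round(4),np.std(g(r.x)).round(4))
E
```

```text
top blue 864 tab -1.9585689488971186e-05
base rect ((0.6181641817092896, -0.12581582367420197), (0.15676426887512207, 0.22298932075500488), 5.285689830780029) z 0.013066266705557883
tall ztop 0.1324 0.1303 rect ((0.6044192314147949, -0.06159312278032303), (0.039029624313116074, 0.010059693828225136), 10.115466117858887)
low ztop 0.0984 0.0962 rect ((0.6250488758087158, -0.18176200985908508), (0.039601728320121765, 0.00997631624341011), 9.670636177062988)
strip z [0.047  0.0492 0.051 ]
strip dir slope dx/dy [-0.1718971   0.59371259] x at -.121 0.614512141141382
barrel [ 0.423  -0.2577  0.0527] ztop 0.0604 y ext -0.3159 -0.1932
cyl x,slope,z [ 0.4231 -0.046   0.0407] 0.0012
scene blue 831 tab -0.0002544971789967265
base rect ((0.6879802942276001, -0.1337704360485077), (0.17516137659549713, 0.282370388507843), 87.29271697998047) z 0.01172158287724645
tall ztop 0.1294 0.1285 rect ((0.6041529178619385, -0.06337685883045197), (0.04258782044053078, 0.009228028357028961), 13.828452110290527)
low ztop 0.0961 0.0947 rect ((0.6238000988960266, -0.18325479328632355), (0.03938092291355133, 0.00946562085300684), 11.29356575012207)
strip z [0.0467 0.0479 0.0493]
strip dir slope dx/dy [-0.17968019  0.59096892] x at -.121 0.6127102240505875
barrel [ 0.4144 -0.2584  0.0509] ztop 0.0589 y ext -0.3162 -0.1936
cyl x,slope,z [ 0.4221 -0.044   0.0399] 0.0009
```

Run:
```python
from h import *
from scipy.spatial.transform import Rotation as R
s=st(); q=s['ee_rot']; r=R.from_quat([q[1],q[2],q[3],q[0]]).as_matrix(); print(r.round(3))
d=np.load('top0.npy')
P,D=cloud('top',d,0,460,0,345); ok=(D>0)
for lo in (0.12,.2,.25,.3):
    h=P[ok&(P[...,2]>lo)&(P[...,0]<.9)]; print(lo,len(h),h.min(0).round(3) if len(h) else '',h.max(0).round(3) if len(h) else '')
```

```text
{'clock': 1.2, 'qpos': [1.123, 0.2759, 1.5049, 0.0, 1.3607, -0.121], 'position': [0.1846, 0.5446, 0.2483], 'ee_rot': [0.6977, -0.6977, 0.115, -0.115], 'contact_force': [-0.5918, -0.0884, 0.1937], 'moment': [0.0214, 0.0198, -0.0149], 'width': 0.0856}
[[ 0.947 -0.     0.321]
 [-0.321  0.     0.947]
 [-0.    -1.     0.   ]]
0.12 12843 [ 0.392 -0.456  0.12 ] [0.784 0.259 0.497]
0.2 3581 [ 0.423 -0.333  0.2  ] [0.677 0.258 0.497]
0.25 1115 [ 0.525 -0.333  0.444] [ 0.62  -0.302  0.497]
0.3 1115 [ 0.525 -0.333  0.444] [ 0.62  -0.302  0.497]
```

Emit:
jog_arm --targets '[[0.085,[0.01,-0.04,0],-0.06],[0.085,[0.01,-0.04,0],-0.06],[0.085,[0.01,-0.04,0],-0.06],[0.085,[0.01,-0.04,0],-0.06],[0.085,[0.01,-0.04,0],-0.06],[0.085,[0.01,-0.04,0],-0.06],[0.085,[0.01,-0.04,0],-0.06],[0.085,[0.01,-0.04,0],-0.06],[0.085,[0.01,-0.04,0],-0.06],[0.085,[0.01,-0.04,0],-0.06]]' --force 80

```text
clock: 2.45
position: [0.2848, 0.1434, 0.2486]
ee_rot: [0.633, -0.632, 0.316, -0.317]
contact_force: [0.2, 0.5, 0.2]
width: 0.0847
```

Emit:
jog_arm --targets '[[0.085,[0.014,-0.04,0],-0.06],[0.085,[0.014,-0.04,0],-0.06],[0.085,[0.014,-0.04,0],-0.06],[0.085,[0.014,-0.04,0],-0.06],[0.085,[0.014,-0.04,0],-0.06],[0.085,[0.014,-0.04,0],-0.06],[0.085,[0.014,-0.04,0],-0.06],[0.085,[0.014,-0.04,-0.02],-0.06],[0.085,[0.014,-0.04,-0.03],-0.06],[0.085,[0.012,-0.043,-0.03],-0.06]]'

```text
clock: 3.7
position: [0.4232, -0.2599, 0.1678]
ee_rot: [0.511, -0.51, 0.489, -0.49]
contact_force: [0.9, -0.1, 0.1]
width: 0.0844
```

Run:
```python
from h import *
from scipy.spatial.transform import Rotation as R
s=st(); q=s['ee_rot']; r=R.from_quat([q[1],q[2],q[3],q[0]]).as_matrix(); print(r.round(3))
m=camera_model('wrist'); p,d=get_image('wrist'); save(p,'wrist1'); np.save('wrist1.npy',d)
for n in ('roller','steel_tip','rest'):
    for o in spot_point(n,'wrist')[:2]:
        uv=o['position']; a=pt('wrist',uv,.1,m);b=pt('wrist',uv,.2,m); z=.0 if n=='rest' else .04; t=(z-a[2])/(b[2]-a[2]); print(n,o['score'],np.round(uv,1),(a+t*(b-a)).round(4))
```

```text
{'clock': 3.7, 'qpos': [-0.6912, 0.2199, 1.7967, 0.0004, 1.1237, -0.7333], 'position': [0.4232, -0.2599, 0.1678], 'ee_rot': [0.5105, -0.5102, 0.4889, -0.4899], 'contact_force': [0.8596, -0.0681, 0.0987], 'moment': [0.0584, -0.0075, -0.0197], 'width': 0.0844}
[[ 0.042  0.001  0.999]
 [-0.999 -0.001  0.042]
 [ 0.001 -1.     0.001]]
roller 0.62 [286.6 203.9] [ 0.4216 -0.2562  0.04  ]
steel_tip 0.65 [285.8 267.2] [ 0.4233 -0.3151  0.04  ]
```

View pics/wrist1.png

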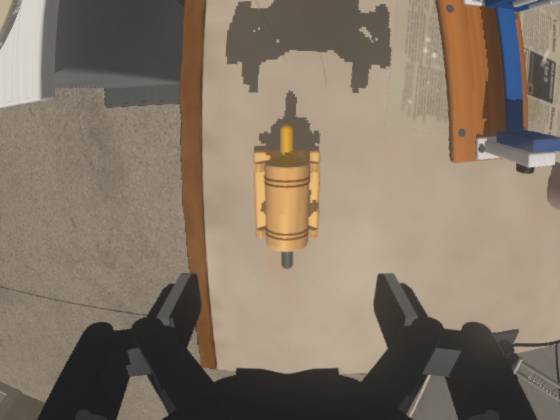

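The roller stands straight in the jaw plane (column 287, rows 125–268), between the open fingers. Descending.

Emit:
jog_arm --targets '[[0.085,[-0.001,0.002,-0.03],0],[0.085,[0,0,-0.03],0],[0.085,[0,0,-0.03],0],[0.085,[0,0,-0.025],0],[0.085,[0,0,-0.01],0],[0.085,[0,0,-0.005],0],[0.085,[0,0,0],0]]'

```text
clock: 4.78
position: [0.4221, -0.2565, 0.0391]
ee_rot: [0.511, -0.511, 0.488, -0.489]
contact_force: [0.3, -0.7, -0.1]
width: 0.0851
```

Emit:
jog_arm --targets '[[0.06,[0,0,0],0],[0.045,[0,0,0],0],[0.03,[0,0,0],0],[0.02,[0,0,0],0],[0.02,[0,0,0],0],[0.02,[0,0,0],0]]'

```text
clock: 5.52
position: [0.4229, -0.2567, 0.0392]
ee_rot: [0.511, -0.51, 0.488, -0.49]
contact_force: [2.6, 1.8, 5.9]
width: 0.0339
```

Emit:
jog_arm --targets '[[0.02,[0,0,0],0],[0.02,[0,0,0.01],0],[0.02,[0,0,0.03],0],[0.02,[0,0,0.04],0],[0.02,[0,0,0.05],0],[0.02,[0,0,0],0],[0.02,[0,0,0],0]]'

```text
clock: 6.4
position: [0.4205, -0.2558, 0.1677]
ee_rot: [-0.511, 0.511, -0.49, 0.488]
contact_force: [-0.0, -0.5, -1.5]
width: 0.0342
```

Run:
```python
from h import *
s=st(); m=camera_model('wrist'); p,d=get_image('wrist'); save(p,'wrist2'); np.save('wrist2.npy',d)
for c in ('top','scene'):
    p,d=get_image(c); save(p,c+'2'); np.save(c+'2.npy',d)
im=cv2.imread('pics/scene2.png'); cv2.imwrite('pics/sc2z.png',cv2.resize(im[130:380,150:400],None,fx=2.4,fy=2.4,interpolation=cv2.INTER_CUBIC))
```

```text
{'clock': 6.4, 'qpos': [-0.6877, 0.2154, 1.8032, -0.0003, 1.125, -0.7316], 'position': [0.4205, -0.2558, 0.1677], 'ee_rot': [-0.5107, 0.511, -0.4896, 0.4882], 'contact_force': [-0.0054, -0.5335, -1.4701], 'moment': [-0.0215, 0.016, 0.0369], 'width': 0.0342}
```

View pics/wrist2.png

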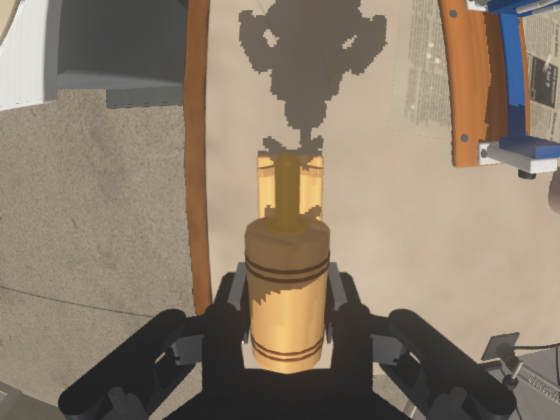

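View pics/sc2z.png

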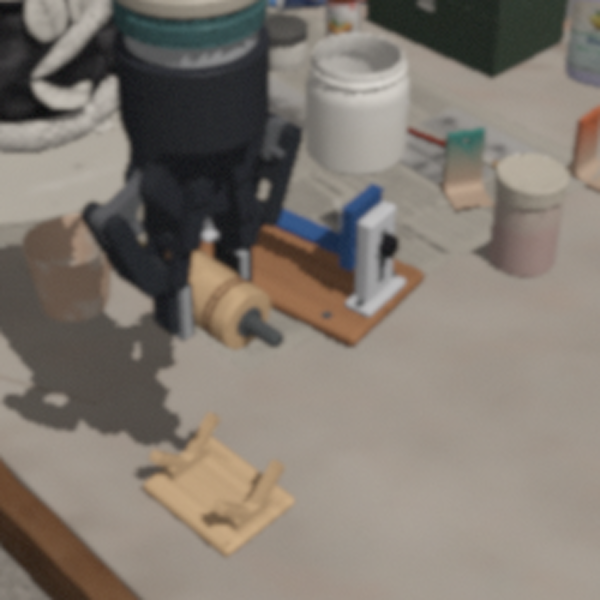

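Roller held level and straight (scene view shows the rest empty). Check its pose in the grip from wrist depth.

Run:
```python
from h import *
s=st(); m=camera_model('wrist'); d=np.load('wrist2.npy')
T=s['position']
print([ (v,d[v,287].round(3), (pt('wrist',(287,v),d[v,287],m)-T).round(4).tolist()) for v in list(range(146,164,2))+list(range(205,226,3))+list(range(235,370,15))])
for n in ('roller','steel_tip'):
  for c in ('wrist','top','scene'):
    for o in spot_point(n,c)[:1]:
        uv=o['position']; a=pt(c,uv,.1,m if c=='wrist' else None);b=pt(c,uv,.2,m if c=='wrist' else None); t=(T[2]+.001-a[2])/(b[2]-a[2]); print(c,n,o['score'],np.round(uv,1),(a+t*(b-a)-T).round(4))
# top cloud of the roller pin parts
for c,box in (('top',(280,420,280,360)),('scene',(200,300,210,290))):
    dd=np.load(c+'2.npy'); P,D=cloud(c,dd,*box); q=P[(D>0)]-T
    k=q[(abs(q[:,0])<.03)&(abs(q[:,1])<.075)&(abs(q[:,2])<.025)]; print(c,len(k),k.min(0).round(3),k.max(0).round(3))
    k=k[(k[:,1]<-.037)]; print(' steel side', k.min(0).round(4),k.max(0).round(4), np.percentile(k[:,2],95).round(4))
```

```text
{'clock': 6.55, 'qpos': [-0.6877, 0.2171, 1.8038, -0.0001, 1.1247, -0.7316], 'position': [0.4204, -0.2556, 0.1666], 'ee_rot': [-0.5107, 0.511, -0.4903, 0.4875], 'contact_force': [-0.2271, -0.3937, -2.3036], 'moment': [-0.0086, 0.0476, 0.0405], 'width': 0.0337}
[(146, np.float32(0.289), [-0.0039, 0.0465, -0.1665]), (148, np.float32(0.29), [-0.0038, 0.0446, -0.1672]), (150, np.float32(0.292), [-0.0037, 0.0426, -0.1682]), (152, np.float32(0.124), [-0.0042, 0.0663, 0.0013]), (154, np.float32(0.123), [-0.0042, 0.0657, 0.0024]), (156, np.float32(0.121), [-0.0042, 0.0652, 0.0042]), (158, np.float32(0.122), [-0.0041, 0.0643, 0.0036]), (160, np.float32(0.122), [-0.0041, 0.0636, 0.0041]), (162, np.float32(0.121), [-0.0041, 0.063, 0.005]), (205, np.float32(0.127), [-0.0033, 0.0459, 0.0048]), (208, np.float32(0.127), [-0.0033, 0.0448, 0.005]), (211, np.float32(0.127), [-0.0032, 0.0439, 0.0061]), (214, np.float32(0.129), [-0.0032, 0.042, 0.0043]), (217, np.float32(0.0), [-0.0047, 0.085, 0.1258]), (220, np.float32(0.129), [-0.0031, 0.0398, 0.0052]), (223, np.float32(0.129), [-0.003, 0.0387, 0.0056
[... 290 characters left out ...]
, [-0.0015, 0.006, 0.0185]), (325, np.float32(0.129), [-0.0012, -0.0016, 0.0189]), (340, np.float32(0.134), [-0.0008, -0.0112, 0.0177]), (355, np.float32(0.136), [-0.0004, -0.0201, 0.0181])]
wrist roller 0.7 [288.8 295.7] [-0.0006  0.0013  0.001 ]
scene roller 0.84 [237.2 252.1] [ 0.0009 -0.0047  0.001 ]
wrist steel_tip 0.81 [287.2 380.1] [ 0.0013 -0.0572  0.001 ]
scene steel_tip 0.62 [265.5 271.8] [ 0.0016 -0.0587  0.001 ]
top 26 [-0.018  0.021  0.002] [0.002 0.065 0.011]Traceback (most recent call last):
  File "<stdin>", line 13, in <module>
    return umr_minimum(a, axis, None, out, keepdims, initial, where)
ValueError: zero-size array to reduction operation minimum which has no identity
```

Emit:
jog_arm --targets '[[0.02,[0.02,0.011,0.005],0.0],[0.02,[0.03,0.017,0],0.025],[0.02,[0.03,0.017,0],0.025],[0.02,[0.03,0.017,0],0.025],[0.02,[0.03,0.017,0],0.025],[0.02,[0.03,0.017,0],0.025],[0.02,[0.02,0.011,0],0.0],[0.02,[0.008,0.004,0],0],[0.02,[0,0,0],0],[0.02,[0,0,0],0]]'

```text
clock: 8.1
position: [0.6186, -0.1459, 0.1732]
ee_rot: [-0.54, 0.541, -0.456, 0.456]
contact_force: [-0.3, -0.7, -1.7]
width: 0.0342
```

Run:
```python
from h import *
from scipy.spatial.transform import Rotation as R
s=st(); q=s['ee_rot']; r=R.from_quat([q[1],q[2],q[3],q[0]]).as_matrix(); print(np.arctan2(r[1,2],r[0,2]), r.round(3).tolist())
m=camera_model('wrist'); p,d=get_image('wrist'); save(p,'wrist3'); np.save('wrist3.npy',d)
for n in ('tall_cheek','middle'):
    for o in spot_point(n,'wrist')[:1]:
        uv=o['position']; a=pt('wrist',uv,.1,m);b=pt('wrist',uv,.2,m); t=(.075-a[2])/(b[2]-a[2]); print(n,o['score'],np.round(uv,1),(a+t*(b-a)).round(4))
p,d=get_image('scene'); save(p,'scene3')
cv2.imwrite('pics/sc3z.png',cv2.resize(cv2.imread('pics/scene3.png')[110:300,180:370],None,fx=3,fy=3,interpolation=cv2.INTER_CUBIC))
```

```text
{'clock': 8.1, 'qpos': [-0.3407, 0.4133, 1.4853, -0.0005, 1.2439, -0.509], 'position': [0.6186, -0.1459, 0.1732], 'ee_rot': [-0.54, 0.5406, -0.4564, 0.4559], 'contact_force': [-0.3413, -0.6983, -1.6705], 'moment': [-0.0106, -0.006, -0.0432], 'width': 0.0342}
0.16850576419960492 [[0.168, -0.001, 0.986], [-0.986, -0.0, 0.168], [-0.0, -1.0, -0.001]]
middle 0.77 [289.2 186.4] [ 0.6144 -0.1196  0.075 ]
```

View pics/wrist3.png

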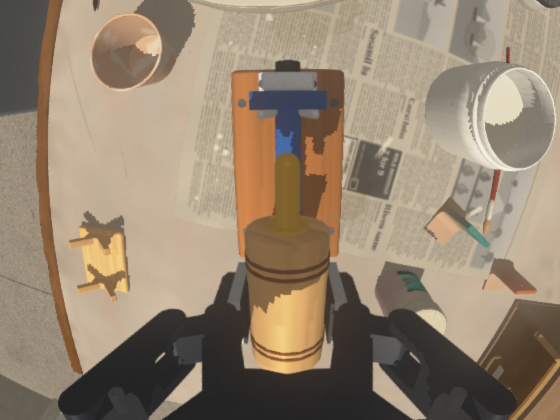

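View pics/sc3z.png

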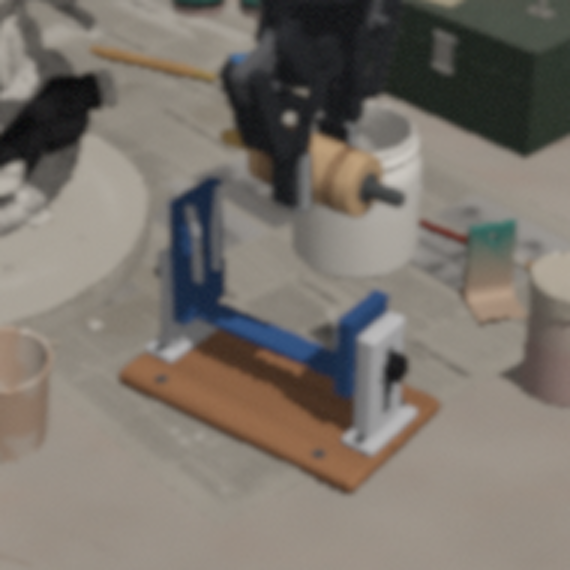

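The wrist view shows the tall cheek (columns 249–327, row 100) centred on and square to the roller (centre about 287.5). I'll lower to the pushing height, above the low cheek and below the tall cheek's top.

Emit:
jog_arm --targets '[[0.02,[0,0,-0.02],0],[0.02,[0,0,-0.02],0],[0.02,[0,0,-0.015],0],[0.02,[0,0,-0.005],0],[0.02,[0,0,0],0],[0.02,[-0.0005,0.003,0],0],[0.02,[-0.0005,0.003,0],0],[0.02,[-0.0005,0.003,0],0],[0.02,[0,0,0],0],[0.02,[0,0,0],0]]'

```text
clock: 9.55
position: [0.6182, -0.1364, 0.1134]
ee_rot: [0.54, -0.54, 0.456, -0.456]
contact_force: [0.8, 0.5, -2.3]
width: 0.0337
```

Run:
```python
from h import *
s=st()
p,d=get_image('wrist'); save(p,'wrist4'); np.save('wrist4.npy',d)
p,d=get_image('scene'); save(p,'scene4')
cv2.imwrite('pics/sc4z.png',cv2.resize(cv2.imread('pics/scene4.png')[120:280,200:360],None,fx=3.5,fy=3.5,interpolation=cv2.INTER_CUBIC))
cv2.imwrite('pics/w4z.png',cv2.resize(cv2.imread('pics/wrist4.png')[80:260,190:390],None,fx=3,fy=3,interpolation=cv2.INTER_CUBIC))
```

```text
{'clock': 9.55, 'qpos': [-0.327, 0.4579, 1.572, -0.0001, 1.1114, -0.4961], 'position': [0.6182, -0.1364, 0.1134], 'ee_rot': [0.5405, -0.5404, 0.4559, -0.4561], 'contact_force': [0.7895, 0.49, -2.3039], 'moment': [-0.0064, 0.0178, -0.0096], 'width': 0.0337}
```

View pics/w4z.png

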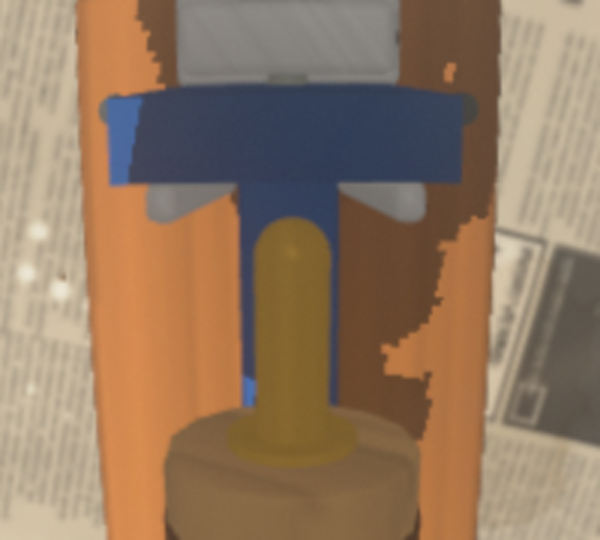

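View pics/sc4z.png

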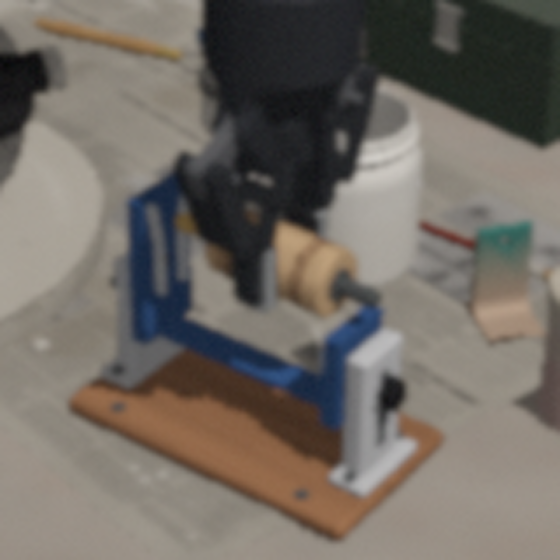

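Emit:
jog_arm --targets '[[0.02,[-0.0007,0,0],0],[0.02,[-0.0003,0.002,0],0],[0.02,[-0.0003,0.002,0],0],[0.02,[-0.0003,0.002,0],0],[0.02,[-0.0004,0.002,0],0],[0.02,[0,0,0],0],[0.02,[0,0,0],0]]'

```text
clock: 10.52
position: [0.6162, -0.1288, 0.1134]
ee_rot: [-0.54, 0.541, -0.456, 0.456]
contact_force: [0.4, -2.4, -2.5]
width: 0.0336
```

Emit:
jog_arm --targets '[[0.02,[-0.0003,0.002,0],0],[0.02,[-0.0003,0.002,0],0],[0.02,[-0.0003,0.002,0],0],[0.02,[0,0,0],0],[0.02,[0,0,0],0]]'

```text
clock: 11.15
position: [0.6154, -0.1231, 0.1135]
ee_rot: [-0.54, 0.541, -0.455, 0.456]
contact_force: [0.5, -5.2, -2.1]
width: 0.034
```

Contact felt: compression is about 6.5 mm (5.2 N). I need 12 mm plus some margin.

Emit:
jog_arm --targets '[[0.02,[-0.0003,0.002,0],0],[0.02,[-0.0003,0.002,0],0],[0.02,[-0.0003,0.0015,0],0],[0.02,[-0.0003,0.0015,0],0],[0.02,[0,0,0],0],[0.02,[0,0,0],0],[0.02,[0,0,0],0]]'

```text
clock: 12.02
position: [0.6144, -0.1173, 0.1136]
ee_rot: [-0.54, 0.541, -0.455, 0.457]
contact_force: [0.1, -8.2, -2.2]
width: 0.0341
```

Run:
```python
from h import *
s=st()
p,d=get_image('wrist'); save(p,'wrist5'); np.save('wrist5.npy',d)
p,d=get_image('scene'); save(p,'scene5')
a=cv2.resize(cv2.imread('pics/scene5.png')[140:270,210:340],None,fx=4,fy=4,interpolation=cv2.INTER_CUBIC)
cv2.imwrite('pics/sc5z.png',a)
cv2.imwrite('pics/w5z.png',cv2.resize(cv2.imread('pics/wrist5.png')[80:390,190:390],None,fx=1.9,fy=1.9,interpolation=cv2.INTER_CUBIC))
s=st()
```

```text
{'clock': 12.025, 'qpos': [-0.298, 0.447, 1.5908, -0.0036, 1.1015, -0.4661], 'position': [0.6144, -0.1173, 0.1136], 'ee_rot': [-0.5398, 0.5413, -0.4547, 0.457], 'contact_force': [0.1011, -8.1717, -2.1747], 'moment': [-1.252, -0.0557, 0.0229], 'width': 0.0341}
{'clock': 12.125, 'qpos': [-0.2981, 0.447, 1.5907, -0.0037, 1.1015, -0.4661], 'position': [0.6145, -0.1174, 0.1136], 'ee_rot': [-0.5398, 0.5413, -0.4546, 0.457], 'contact_force': [0.4894, -8.1531, -1.3555], 'moment': [-1.3174, -0.0314, 0.0695], 'width': 0.0336}
```

View pics/w5z.png

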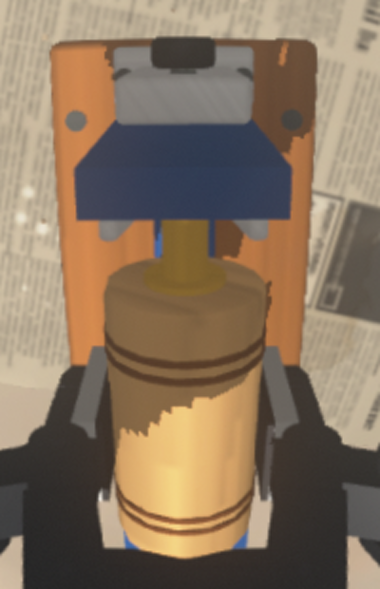

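View pics/sc5z.png

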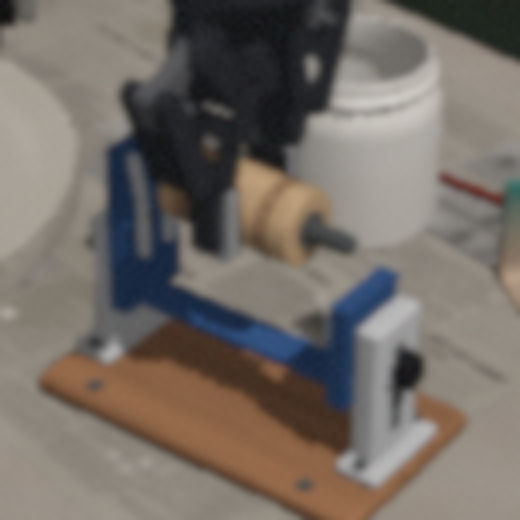

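Emit:
jog_arm --targets '[[0.02,[-0.0002,0.0012,0],0],[0.02,[-0.0002,0.0012,0],0],[0.02,[0,0,0],0],[0.02,[0,0,0],0],[0.02,[0,0,0],0]]'

```text
clock: 12.75
position: [0.6141, -0.1154, 0.1136]
ee_rot: [-0.54, 0.541, -0.454, 0.457]
contact_force: [1.0, -9.0, -2.8]
width: 0.0337
```

Run:
```python
from h import *
s=st()
p,d=get_image('wrist'); save(p,'wrist6'); np.save('wrist6.npy',d); m=camera_model('wrist'); T=np.array(s['position'])
p3=cv2.imread('pics/wrist3.png').astype(int); p6=cv2.imread('pics/wrist6.png').astype(int)
yv=np.array([-.168,.986,0])
for n,im in (('3',p3),('6',p6)):
    col=im[225:375,282:292].mean((1,2)); dcol=np.diff(np.convolve(col,np.ones(3)/3,'same')); print(n,[225+i for i in np.argsort(dcol)[:6]], 'barrel edges row300', np.where(im[255,230:345,2]>90)[0][[0,-1]]+230)
d=np.load('wrist6.npy'); M=[]
P=np.array([[pt('wrist',(u,v),d[v,u],m) for u in range(245,332,3)] for v in range(80,215,2)])
q=P.reshape(-1,3); b=(q-T)
yy=b@yv
hi=q[(q[:,2]>.118)&(yy>.03)]; print('tall top z',np.percentile(hi[:,2],[50,90]).round(4),'y rel', ((hi-T)@yv).min().round(4),((hi-T)@yv).max().round(4))
```

```text
{'clock': 12.75, 'qpos': [-0.2949, 0.446, 1.5926, -0.0044, 1.1004, -0.4626], 'position': [0.6141, -0.1154, 0.1136], 'ee_rot': [-0.5397, 0.5415, -0.4544, 0.4572], 'contact_force': [0.966, -8.9861, -2.7624], 'moment': [-1.439, -0.1201, 0.0229], 'width': 0.0337}
3 [np.int64(373), np.int64(372), np.int64(352), np.int64(351), np.int64(358), np.int64(357)] barrel edges row300 [230 344]
6 [np.int64(373), np.int64(372), np.int64(352), np.int64(358), np.int64(351), np.int64(357)] barrel edges row300 [230 344]
tall top z [0.1288 0.1297] y rel 0.0427 0.0862
```

No slip in the grip, compression about 14 mm (9 N). Bringing it down in steps, watching the vertical force.

Emit:
jog_arm --targets '[[0.02,[0,0,-0.002],0],[0.02,[0,0,-0.002],0],[0.02,[0,0,-0.002],0],[0.02,[0,0,-0.002],0],[0.02,[0,0,-0.002],0],[0.02,[0,0,0],0]]'

```text
clock: 13.55
position: [0.6156, -0.1154, 0.1051]
ee_rot: [-0.54, 0.541, -0.453, 0.458]
contact_force: [1.8, -8.5, 1.1]
width: 0.0338
```

Emit:
jog_arm --targets '[[0.02,[0,0,-0.002],0],[0.02,[0,0,-0.002],0],[0.02,[0,0,0],0]]'

```text
clock: 13.92
position: [0.6159, -0.1154, 0.1011]
ee_rot: [0.541, -0.54, 0.453, -0.459]
contact_force: [2.0, -8.9, 1.3]
width: 0.0339
```

Sideways force of 2 N suggests the pin rubs the channel's −x side. I'll ease +x by 1 mm and continue.

Emit:
jog_arm --targets '[[0.02,[0.001,0,0],0],[0.02,[0,0,0],0],[0.02,[0,0,-0.001],0],[0.02,[0,0,-0.0015],0],[0.02,[0,0,-0.0015],0],[0.02,[0,0,0],0]]'

```text
clock: 14.68
position: [0.6164, -0.1154, 0.0971]
ee_rot: [-0.54, 0.541, -0.454, 0.458]
contact_force: [0.9, -9.1, 2.4]
width: 0.0339
```

Emit:
jog_arm --targets '[[0.02,[0.0005,0,0],0],[0.02,[0,0,-0.0015],0],[0.02,[0,0,-0.0015],0],[0.02,[0,0,-0.0015],0],[0.02,[0,0,0],0]]'

```text
clock: 15.3
position: [0.6165, -0.1154, 0.0924]
ee_rot: [-0.54, 0.541, -0.454, 0.458]
contact_force: [-0.2, -7.7, 2.9]
width: 0.0339
```

Run:
```python
from h import *
s=st()
p,d=get_image('wrist'); save(p,'wrist7')
p,d=get_image('scene'); save(p,'scene7')
a=cv2.resize(cv2.imread('pics/scene7.png')[140:270,210:340],None,fx=4,fy=4,interpolation=cv2.INTER_CUBIC)
cv2.imwrite('pics/sc7z.png',a)
```

```text
{'clock': 15.3, 'qpos': [-0.2942, 0.4682, 1.6143, -0.0037, 1.0543, -0.4619], 'position': [0.6165, -0.1154, 0.0924], 'ee_rot': [-0.5402, 0.5409, -0.4538, 0.4579], 'contact_force': [-0.162, -7.6617, 2.8919], 'moment': [-1.1952, -0.0489, 0.0703], 'width': 0.0339}
```

View pics/sc7z.png

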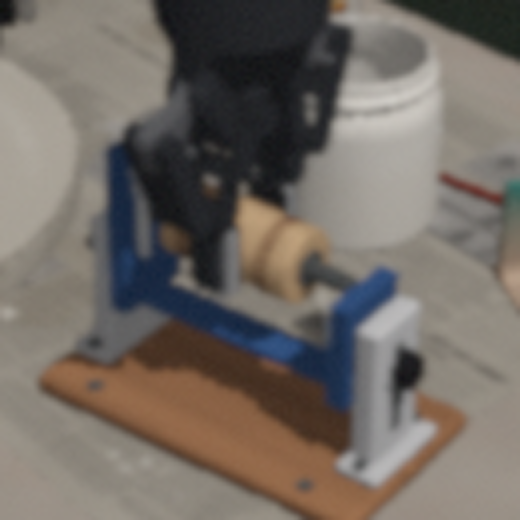

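View pics/wrist7.png

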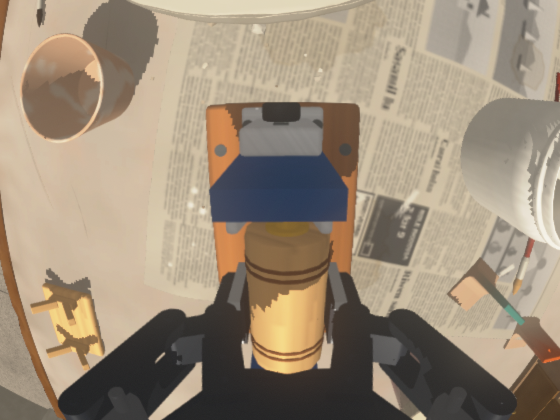

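The steel pin is now inside the low cheek (scene zoom about 345,275). Continue down, feeling for the brass pin entering its recess.

Emit:
jog_arm --targets '[[0.02,[0,0,-0.001],0],[0.02,[0,0,-0.001],0],[0.02,[0,0,0],0]]'

```text
clock: 15.78
position: [0.6165, -0.1154, 0.0905]
ee_rot: [-0.54, 0.541, -0.454, 0.458]
contact_force: [1.2, -8.8, 1.6]
width: 0.0339
```

Emit:
jog_arm --targets '[[0.02,[0,0,-0.001],0],[0.02,[0,0,-0.001],0],[0.02,[0,0,0],0]]'

```text
clock: 16.15
position: [0.6147, -0.1144, 0.0862]
ee_rot: [-0.54, 0.541, -0.455, 0.456]
contact_force: [-1.0, -7.7, -7.5]
width: 0.034
```

Emit:
jog_arm --targets '[[0.02,[0,0,-0.001],0],[0.02,[0,0,-0.001],0],[0.02,[0,0,0],0]]'

```text
clock: 16.52
position: [0.6148, -0.1144, 0.0847]
ee_rot: [-0.54, 0.541, -0.455, 0.456]
contact_force: [-0.0, -7.0, -2.1]
width: 0.0339
```

Brass pin snapped in (z pull, force falling to 7 N). Probe the vertical play.

Emit:
jog_arm --targets '[[0.02,[0,0,-0.001],0],[0.02,[0,0,0],0],[0.02,[0,0,0],0]]'

```text
clock: 16.9
position: [0.6149, -0.1144, 0.0842]
ee_rot: [-0.54, 0.541, -0.455, 0.456]
contact_force: [-0.8, -7.4, -0.2]
width: 0.034
```

Emit:
jog_arm --targets '[[0.02,[0,0,-0.001],0],[0.02,[0,0,0],0],[0.02,[0,0,0],0]]'

```text
clock: 17.27
position: [0.6152, -0.1145, 0.0835]
ee_rot: [-0.54, 0.541, -0.455, 0.457]
contact_force: [-0.9, -7.6, 0.2]
width: 0.0336
```

Emit:
jog_arm --targets '[[0.02,[0.0002,-0.001,0],0],[0.02,[0.0002,-0.001,0],0],[0.02,[0.0001,-0.001,0],0],[0.02,[0,0,0],0]]'

```text
clock: 17.77
position: [0.6156, -0.117, 0.0834]
ee_rot: [-0.54, 0.541, -0.455, 0.456]
contact_force: [-0.3, -6.4, 1.2]
width: 0.0336
```

Emit:
jog_arm --targets '[[0.02,[0.0002,-0.001,0],0],[0.02,[0.0001,-0.001,0],0],[0.02,[0,0,0],0]]'

```text
clock: 18.15
position: [0.6158, -0.1186, 0.0833]
ee_rot: [-0.54, 0.541, -0.456, 0.456]
contact_force: [-0.4, -5.6, 0.3]
width: 0.0337
```

Emit:
jog_arm --targets '[[0.02,[0.0002,-0.001,0],0],[0.02,[0.0001,-0.001,0],0],[0.02,[0,0,0],0]]'

```text
clock: 18.52
position: [0.6162, -0.1201, 0.0829]
ee_rot: [0.54, -0.54, 0.456, -0.456]
contact_force: [-0.3, -4.3, 0.8]
width: 0.0343
```

Emit:
jog_arm --targets '[[0.02,[0.0002,-0.001,0],0],[0.02,[0.0001,-0.001,0],0],[0.02,[0,0,0],0]]'

```text
clock: 18.9
position: [0.6167, -0.1219, 0.0828]
ee_rot: [0.541, -0.54, 0.456, -0.456]
contact_force: [0.1, -3.1, 0.0]
width: 0.0338
```

Emit:
jog_arm --targets '[[0.02,[0.0001,-0.0005,0],0],[0.02,[0.0001,-0.0005,0],0],[0.02,[0,0,0],0]]'

```text
clock: 19.27
position: [0.6168, -0.1229, 0.0828]
ee_rot: [0.54, -0.54, 0.456, -0.456]
contact_force: [-0.7, -3.6, -0.4]
width: 0.034
```

Run:
```python
from h import *
s=st()
for c in ('wrist','scene','top'):
    p,d=get_image(c); save(p,c+'8')
cv2.imwrite('pics/sc8z.png',cv2.resize(cv2.imread('pics/scene8.png')[140:270,210:340],None,fx=4,fy=4,interpolation=cv2.INTER_CUBIC))
cv2.imwrite('pics/t8z.png',cv2.resize(cv2.imread('pics/top8.png')[160:260,220:340],None,fx=5,fy=5,interpolation=cv2.INTER_CUBIC))
for i in range(3): st()
```

```text
{'clock': 19.275, 'qpos': [-0.3074, 0.4819, 1.6175, 0.0002, 1.0422, -0.4765], 'position': [0.6168, -0.1229, 0.0828], 'ee_rot': [0.5405, -0.5403, 0.456, -0.456], 'contact_force': [-0.6605, -3.5518, -0.4049], 'moment': [-0.3269, 0.0104, 0.0031], 'width': 0.034}
{'clock': 19.425, 'qpos': [-0.3075, 0.4818, 1.6175, 0.0002, 1.0421, -0.4765], 'position': [0.6167, -0.123, 0.0828], 'ee_rot': [0.5405, -0.5403, 0.456, -0.4561], 'contact_force': [0.3603, -3.2358, -0.8515], 'moment': [-0.4215, -0.0164, -0.008], 'width': 0.0338}
{'clock': 19.425, 'qpos': [-0.3075, 0.4818, 1.6175, 0.0002, 1.0421, -0.4765], 'position': [0.6167, -0.123, 0.0828], 'ee_rot': [0.5405, -0.5403, 0.456, -0.4561], 'contact_force': [0.3603, -3.2358, -0.8515], 'moment': [-0.4215, -0.0164, -0.008], 'width': 0.0338}
{'clock': 19.425, 'qpos': [-0.3075, 0.4818, 1.6175, 0.0002, 1.0421, -0.4765], 'position': [0.6167, -0.123, 0.0828], 'ee_rot': [0.5405, -0.5403, 0.456, -0.4561], 'contact_force': [0.3603, -3.2358, -0.8515], 'moment': [-0.4215, -0.0164, -0.008], 'width': 0.0338}
```

View pics/sc8z.png

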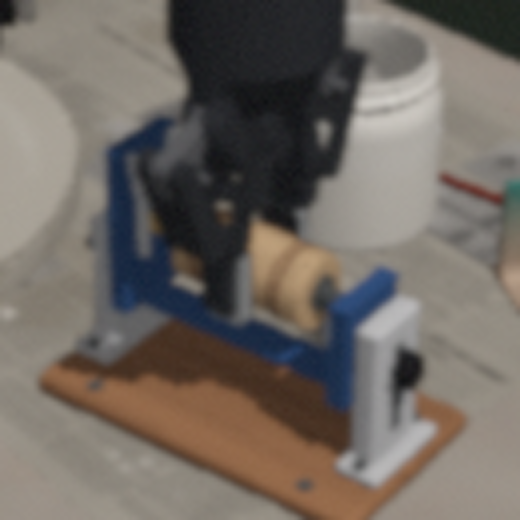

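View pics/t8z.png

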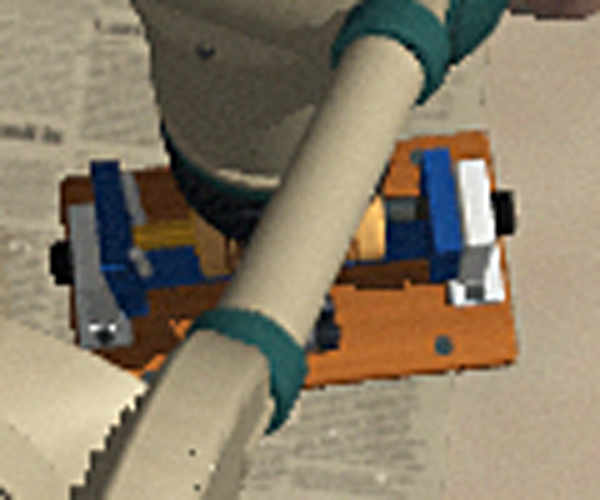

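Emit:
jog_arm --targets '[[0.02,[0.0001,-0.0005,0],0],[0.02,[0.0001,-0.0005,0],0],[0.02,[0,0,0],0],[0.02,[0,0,0],0]]'

```text
clock: 19.92
position: [0.6168, -0.1231, 0.0828]
ee_rot: [0.541, -0.54, 0.456, -0.456]
contact_force: [-0.4, 2.5, 0.4]
width: 0.0338
```

Steel end bottomed (force reversed to +2.5 N at about 2 mm compression). Take the strain off, settle down slightly, and read.

Emit:
jog_arm --targets '[[0.02,[-0.0001,0.0007,0],0],[0.02,[0,0,-0.0005],0],[0.02,[0,0,-0.0005],0],[0.02,[0,0,0],0],[0.02,[0,0,0],0]]'

```text
clock: 20.55
position: [0.6168, -0.1231, 0.082]
ee_rot: [0.541, -0.54, 0.456, -0.456]
contact_force: [-0.2, 3.4, 2.8]
width: 0.0338
```

Emit:
jog_arm --targets '[[0.036,[0,0,0],0],[0.04,[0,0,0],0],[0.05,[0,0,0],0],[0.06,[0,0,0],0],[0.07,[0,0,0],0],[0.07,[0,0,0],0],[0.07,[0,0,0],0]]' --force 20

```text
clock: 21.42
position: [0.6168, -0.1233, 0.0818]
ee_rot: [0.54, -0.54, 0.456, -0.456]
contact_force: [-0.7, -0.3, -0.3]
width: 0.0696
```

Run:
```python
from h import *
s=st()
for c in ('wrist','scene'):
    p,d=get_image(c); save(p,c+'9'); np.save(c+'9.npy',d)
a=cv2.resize(cv2.imread('pics/scene9.png')[140:270,210:340],None,fx=3,fy=3,interpolation=cv2.INTER_CUBIC)
b=cv2.resize(cv2.imread('pics/wrist9.png')[80:390,190:390],(252,390))
cv2.imwrite('pics/c9.png',np.hstack([a,b]))
```

```text
{'clock': 21.425, 'qpos': [-0.3079, 0.483, 1.6182, -0.0, 1.0402, -0.4769], 'position': [0.6168, -0.1233, 0.0818], 'ee_rot': [0.5404, -0.5404, 0.456, -0.4561], 'contact_force': [-0.682, -0.306, -0.2748], 'moment': [0.0015, 0.0307, 0.0494], 'width': 0.0696}
```

View pics/c9.png

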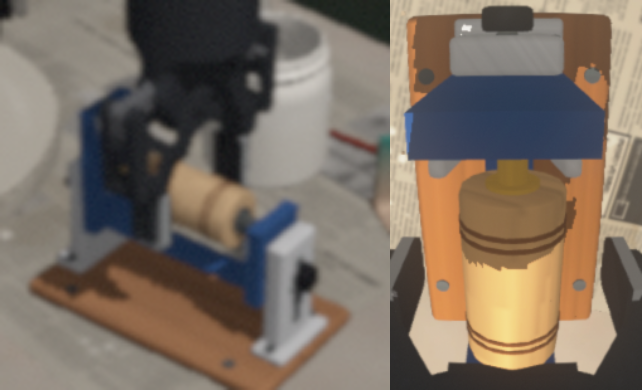

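Released; the roller stays up between the cheeks. Retreat straight up, then check.

Emit:
jog_arm --targets '[[0.07,[0,0,0.01],0],[0.07,[0,0,0.02],0],[0.07,[0,0,0.03],0],[0.07,[0,0,0.04],0],[0.07,[0,0,0.04],0],[0.07,[0,0,0.02],0],[0.07,[-0.02,0,0.01],0],[0.07,[-0.04,0,0],0],[0.07,[-0.04,0,0],0],[0.07,[-0.04,0,0],0]]'

```text
clock: 22.78
position: [0.4735, -0.1228, 0.2512]
ee_rot: [-0.54, 0.541, -0.457, 0.455]
contact_force: [-0.5, -0.5, -0.0]
width: 0.0701
```

Emit:
jog_arm --targets '[[0.07,[-0.04,0.02,0],0],[0.07,[-0.04,0.03,0],0],[0.07,[-0.03,0.03,0],0],[0.07,[-0.02,0.03,0],0],[0.07,[0,0.03,0],0],[0.07,[0,0.03,0],0],[0.07,[0,0,0],0],[0.07,[0,0,0],0]]'

```text
clock: 23.78
position: [0.3458, 0.0462, 0.2515]
ee_rot: [-0.54, 0.541, -0.456, 0.456]
contact_force: [0.0, -0.9, -0.8]
width: 0.0702
```

Run:
```python
from h import *
from scipy.optimize import least_squares
s=st()
c0=np.array([.6144,-.1225]); yv=np.array([-.167,.986]); xv=np.array([.986,.167])
for c,box in (('top',(225,335,165,250)),('scene',(215,330,160,270))):
    p,d=get_image(c); save(p,c+'10'); P,D=cloud(c,d,*box)
    q=P[D>0]; X=(q[:,:2]-c0)@xv; Y=(q[:,:2]-c0)@yv; Z=q[:,2]
    k=(abs(X)<.025)&(Y>-.035)&(Y<.025)&(Z>.085)&(Z<.12)
    g=lambda t: np.hypot(X[k]-t[0]-t[1]*Y[k],Z[k]-t[2]-t[3]*Y[k])-.018
    r=least_squares(g,[0,0,.083,0],loss='soft_l1',f_scale=.002)
    print(c,k.sum(),'axis x0,slope,z0,slope',r.x.round(4)); 
    k=(abs(X)<.012)&(Z>.088)&(Z<.115)&(abs(Y)<.05); print(' barrel Y ext',np.percentile(Y[k],[1,99]).round(4))
    for n in ('roller','steel_tip','bisque_cup','test_tile','jar','slip_jar'): print(n,[(np.round(o['position'],1).tolist(),round(o['score'],2)) for o in spot_point(n,c)[:1]])
a=cv2.resize(cv2.imread('pics/scene10.png')[140:270,210:340],None,fx=3,fy=3,interpolation=cv2.INTER_CUBIC)
b=cv2.resize(cv2.imread('pics/top10.png')[165:265,225:325],(390,390),interpolation=cv2.INTER_CUBIC)
cv2.imwrite('pics/c10.png',np.hstack([a,b]))
```

```text
{'clock': 23.775, 'qpos': [-0.0666, -0.079, 1.907, -0.0009, 1.3143, -0.2358], 'position': [0.3458, 0.0462, 0.2515], 'ee_rot': [-0.5401, 0.5409, -0.4559, 0.4559], 'contact_force': [0.0279, -0.8723, -0.8468], 'moment': [-0.0279, -0.0041, 0.0399], 'width': 0.0702}
top 588 axis x0,slope,z0,slope [ 0.0024 -0.0056  0.0838  0.0013]
 barrel Y ext [-0.0448  0.0458]
roller [([274.8, 203.4], 0.9)]
steel_tip [([305.9, 201.6], 0.65)]
bisque_cup [([229.3, 283.3], 0.68)]
test_tile [([296.8, 135.1], 0.84)]
jar [([331.3, 153.2], 0.85)]
slip_jar [([239.2, 142.2], 0.89)]
scene 459 axis x0,slope,z0,slope [ 0.0014 -0.0021  0.0823  0.0038]
 barrel Y ext [-0.0418  0.0326]
roller [([276.8, 205.6], 0.8)]
steel_tip [([303.6, 216.5], 0.61)]
bisque_cup [([180.9, 255.6], 0.84)]
test_tile [([339.8, 213.6], 0.62)]
jar [([363.9, 236.9], 0.93)]
slip_jar [([293.1, 190.3], 0.84)]
```

View pics/c10.png

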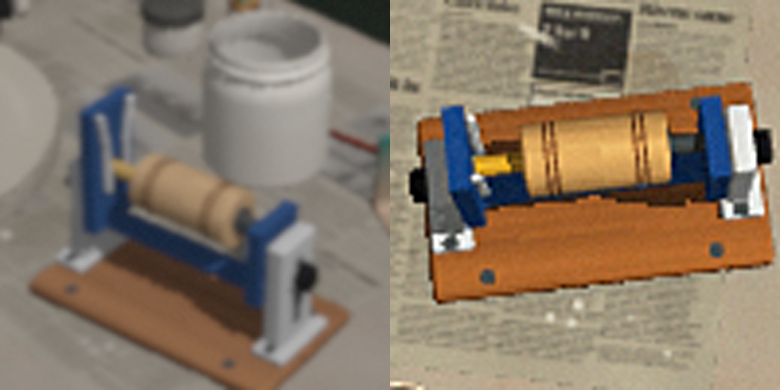

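View pics/top10.png

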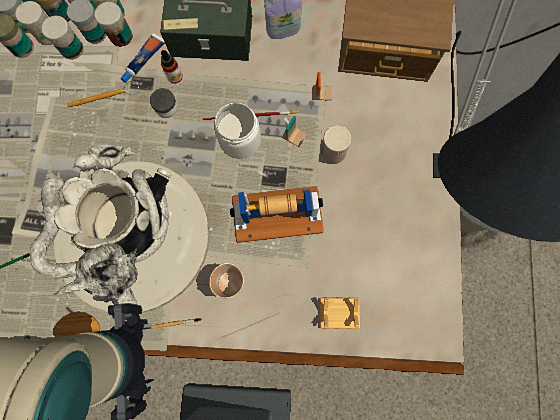

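The roller lies level and square (slopes under 0.006) at z of about 0.083, with both pins going into their cheeks. The cup, tile and jars are where they were, and the gripper is clear.

```bash
python3 -c "
from h import *
st(); print(sign_off())"
```

```text
{'clock': 24.475, 'qpos': [-0.0658, -0.0779, 1.9052, 0.0, 1.3142, -0.2348], 'position': [0.3468, 0.0467, 0.2518], 'ee_rot': [0.5404, -0.5404, 0.456, -0.456], 'contact_force': [-0.6164, -0.2473, 0.7956], 'moment': [-0.0221, -0.0048, -0.0082], 'width': 0.0697}
the job is handed in; nothing more can be done
None
```

The roller is back in the blue stand, released, and the job is handed in at about 24.5 s on the robot's clock.

I gripped it from the rest and pressed its brass pin about 14 mm into the tall cheek's channel. I then brought it down until the pin snapped into its recess, and eased it back until the steel pin bottomed in the low cheek. The highest push I read on the stand was about 9 N, against the 25 N limit.

**Last checks:**
- **Fit:** depth fits show the roller level and in line with the stand, its axis 82–84 mm above the table. The pictures show both pins going into their cheeks. The insides of the recesses cannot be seen, so the seating rests on the felt snap, the spring force (about 2 mm compression) and the hard stop of the steel pin.
- **Surroundings:** the cup, tile and jars look unmoved in the before and after pictures. The gripper is open and well clear.

**What disagreed:**
- The tall cheek was met about 2–3 mm farther out than the images suggested, so I went by the felt force instead.
- The pin rubbed one side of the channel at about 2 N until I shifted the roller 1.5 mm sideways.
- In the final top view, the barrel's length did not come out cleanly (91 mm instead of 70 mm). Pins and cheeks were probably included in that measurement, so I did not use it.

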